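# Uncover the balcony's pop-up sprinkler and hold its sprung riser up for cleaning

## Task

The red nozzle of the pop-up sprinkler needs cleaning. Tip its loose green dust cover up by the finger tab so that it leans on its far rim, then lift it off and stand it gently, open side down, on the bare bench; then grip the nozzle and pull it straight up against its spring until the yellow ring on the stem has just come clear of the grey collar, and finish holding it there. Leave the awl, the tweezers, the glass dish and the drawers where they are.

Things in the scene. Friction and masses are not known exactly. Their poses are not given: they have to be found in the camera images.
- sprinkler: Black pop-up sprinkler, upright, screwed to the bench (cannot move). Origin: centre of the underside of its foot, on the bench; z up. Foot 124 mm across, 9 thick; body 57 across; flange 86 across, top face 100 mm up; on it a grey collar 63 across, top 110 mm up, out of whose middle the stem rises. A side inlet 29 mm thick reaches 92 mm out along its +x, 36 mm up.
- collar (a point): Centre of the collar's top face, 110 mm above the bench, on the sprinkler's axis.
- nozzle: Red ribbed nozzle, an upright cylinder 26 mm across and 26 mm tall, carried on top of the white stem (19 mm across). Origin: centre of its underside, which rests on the collar's top when the stem is down; z up. Hidden under the cover at the start. It can be pinched across any diameter, and turns stiffly on the stem.
- nozzle_mid (a point): Middle of the nozzle, on its axis, 13 mm above its underside and 13 mm below its top.
- riser (a joint): How far nozzle and stem are pulled up, in m: 0 = down (start), 0.076 = end stop. The inner spring pulls it back down: about 8 N at 0, 14 N at 0.060. The yellow ring is 5 mm wide; it is hidden in the body at the start, and its lower edge comes level with the collar's top at 0.060: that is the mark. It drops back if let go.
- cover: Loose green plastic dust cover, an upturned cup 76 mm across outside, 69 inside, 48 tall (top 4 thick), 50 to 100 g. Set over collar (3 mm play) and nozzle, rim on the flange 100 mm up. Origin: centre of its open underside, at rim level; z up through the closed top. A flat finger tab sticks out along its -x at top level. Its rim must rise 40 mm to pass the nozzle.
- cover_tab (a point): Where to pinch the tab, 55 mm from the cover's axis along its -x, 44.5 mm above its rim, mid-thickness. The tab is 16 mm wide (along the cover's y), 7 mm thick and stands out to 70 mm from the axis; free space under it. Pinched firmly, the cover keeps its angle to the fingers, so it tips as the hand tips.
- drawers: Stack of two interlocking white plastic drawers, 170 (x) x 200 (y) x 150 mm tall, front towards its -x, too heavy to move; a blue funnel (84 mm across, 68 mm tall) stands mouth down on it. Origin: centre of its underside. Bystander.
- upper_tray_front (a point): Middle of the grip lip of the upper pull-out tray, which stands partly open and slides easily; 118 mm above the bench. Bystander.
- lower_tray_front (a point): Middle of the grip lip of the closed lower tray, 43 mm above the bench. Bystander.
- awl: Wooden-handled awl lying on the bench, about 151 mm long, 27 mm thick, point towards its +x. Origin: on the bench under about the middle of its length. Bystander.
- tweezers: Stainless steel tweezers lying on the bench, 143 mm long, 18 mm wide, 9 mm thick, along its x. Origin: on the bench under the middle. Bystander.
- dish: Small round glass dish, 84 mm across, 26 mm tall. Origin: centre of its underside. Bystander.
Mind the look-alikes: they are no part of the job. Several things have the shape of the sprinkler; the one meant has the colours described above.

How it is judged:
By the outcome, as a careful person would: the job done as asked, in the order asked, and still so for the second after the job is handed in, while the arm keeps its last pose, push and grip.
It also fails if it takes over 61 s, if anything falls off the work surface, if the arm or the gripper's body presses on something with over 40 N, if the wrist force passes 120 N, or if a joint passes its speed limit or range.

## Robot

A 6-joint arm with a two-finger parallel gripper is mounted at the origin on the work surface. World frame = base frame: x ahead of the robot, y to its left, z up, the work surface at z = 0. Lengths are in m, angles in degrees, forces in N, time in s.
With the tool pointing down it reaches from about 0.375 to 0.9 m from the base axis. Payload 3.1 kg.
Tool frame: the origin (TCP) lies on the centre line of the jaws, within the pads' length; the fingertips stand 8 mm ahead of it and the grasp point (between the pads) lies 11 mm behind it; z points along the fingers, y is the direction in which the jaws open and shut (so a half turn about z gives the same grasp; the last joint's range is limited). The gripper opens to 87 mm and grips with 3 to 60 N. Pads are 19 mm wide; open, the fingers measure 117 mm over their backs; the gripper's body (75 mm by 190 mm) begins 51 mm behind the grasp point.
Start: joints at [60.819, 30.224, 82.088, -0, 67.689, -10.227], TCP at [0.203, 0.591, 0.231] pointing down, gripper open.
Joint ranges: [-176.69, 176.69], [-43.24, 126.21], [12.49, 139.97], [-82, 262], [0, 151.66], [-163.58, 163.58]. Speed limits (degrees/s): [159.86, 159.86, 180, 180, 180, 180].

## Interface

Orientations are given as a 3x3 rotation matrix whose columns are the frame's x, y, z axes.
In Python, from rig import * gives the robot as it stands. The module is installed in compiled form; this text tells all that it offers.
- The arm moves only by the tool arm_command, never from a script. Its argument "commands" is a list of rows, each an object with "translation": the shift along the tool's x, y, z scaled (see below), a list of three; "dr": the turn, a rotation vector about the tool's x, y, z scaled (see below), a list of three; "jaw": the closure, from 0 (fully open) to 1 (shut). In form: [{"translation": [x, y, z], "dr": [ax, ay, az], "jaw": jaw}, ...]. A call has 1 to 12 rows; each row shifts and turns the commanded pose from where the row before left it, along the tool's axes as they then stand; what a row does not reach is not made up. The controller multiplies each number of a shift by 25 mm and each number of a turn by 6 degrees. A row lasts 1/12 s, in which the tool goes at most 41.7 mm and 7.16 degrees, less where a joint would pass 70% of its speed; a pose out of reach is approached as far as the arm can. A call with a number of a shift or a turn outside -1 to 1 is refused whole. A call with a gripper value outside its range is refused whole. The fingers move at their own pace and stop on an object; the grip force is fixed at half the most. Time passes only in rows, so rows that do not move let the fingers close. It gives the time, the measured TCP pose, the force and the opening at its end, in the units of the state.
- read_state(): the state, without advancing time (a new reading comes with each control period).
- capture(name): name is "scene" or "top"; returns (picture, depth): 420x560x3 uint8, red, green, blue; 420x560 float32, m along the optical axis (not along the pixel's ray), 0 where there is no reading.
- camera_model(name): a dict with "intrinsics" (3x3 intrinsics, pixels), "pose" (4x4, takes a point from camera to world coordinates). Camera axes: x right, y down, z forward; pixel columns grow to the right and rows downward; lengths in m; the calibration is good to about 2 mm. A picture is of the moment at which its call begins. camera_model takes no time and is no camera call.
- hand_in(): hands the job in, once; it reports no verdict.
The state is a dict: "time_s": time; "joint_positions": joint angles; "qvel": joint speeds; "tau": joint torques, N m; "position": TCP position; "tcp_rot": TCP orientation; "force": force on the tool from outside, world axes, zero at the start; "moment": the same for the moment, N m; "opening": opening from 0.0 (shut) to 1.0 (fully open).
Only numpy, scipy, OpenCV 4.12 (cv2) and the standard library are available. Lean on these libraries where they do the work, as an engineer would, in place of code of your own. Each camera call takes 0.05 s, during which the arm holds its last target.

## Working session

There is one attempt and no reset: what is moved stays moved. The work goes in short steps, Python scripts to look and compute and a tool call to move; the robot and the scene stay as the last step left them, time stands still between calls to the robot, and variables do not carry over. Pictures are saved under pics/ and viewed, and the job is handed in when it is done.

Besides the shell and the picture viewer there is one more tool, called after "Emit:" by a JSON object that holds its "fn" and its "kwargs". arm_command: Moves the arm, as the interface text tells. Its arguments: {"type":"object","properties":{"commands":{"type":"array"}},"required":["commands"]}

```bash
mkdir -p pics; ls
python3 - <<'E'
from rig import *
import cv2,numpy as np
s=read_state();print(s)
for n in("scene","top"):
    p,d=capture(n);cv2.imwrite(f"pics/{n}0.png",p[:,:,::-1]);np.save(f"{n}0.npy",d)
    print(n,camera_model(n))
E
```

```text
pics
{'time_s': 0.0, 'joint_positions': array([ 6.08193216e+01,  3.02778540e+01,  8.21561355e+01, -1.64923213e-03,
        6.76879566e+01, -1.02273877e+01]), 'qvel': array([-0.02149189, -0.01500009, -0.0952516 , -0.08842509,  0.00427343,
       -0.07070748]), 'tau': array([ 5.34405099e-04, -4.40044177e+01, -1.76595461e+01,  6.35159388e-02,
        5.81065798e-02, -1.42730578e-04]), 'position': array([0.2026282 , 0.59049333, 0.22958492]), 'tcp_rot': array([[-9.45787055e-01,  3.24785804e-01, -1.01446450e-03],
       [ 3.24787198e-01,  9.45785269e-01, -1.87122589e-03],
       [ 3.51717976e-04, -2.09926631e-03, -9.99997735e-01]]), 'force': array([ 0.51884134, -0.14236242, -0.31502113]), 'moment': array([-0.00157872,  0.00020353,  0.01486966]), 'opening': 1.0024634775368586}
scene {'intrinsics': array([[499.87089568,   0.        , 272.6492439 ],
       [  0.        , 499.87089568, 209.77146963],
       [  0.        ,   0.        ,   1.        ]]), 'pose': array([[ 0.26303081,  0.76292395, -0.59056061,  1.22164416],
       [ 0.96468764, -0.1991713 ,  0.17236169, -0.23783808],
       [ 0.01387613, -0.61504296, -0.78837149,  0.94865459],
       [ 0.        ,  0.        ,  0.        ,  1.        ]])}
top {'intrinsics': array([[479.00762968,   0.        , 282.43130714],
       [  0.        , 479.00762968, 212.00876209],
       [  0.        ,   0.        ,   1.        ]]), 'pose': array([[-0.01803524, -0.99310775,  0.11580903,  0.46493775],
       [-0.99958344,  0.02051953,  0.02029524, -0.07068199],
       [-0.02253171, -0.11539476, -0.99306413,  1.18722388],
       [ 0.        ,  0.        ,  0.        ,  1.        ]])}
```

View pics/scene0.png

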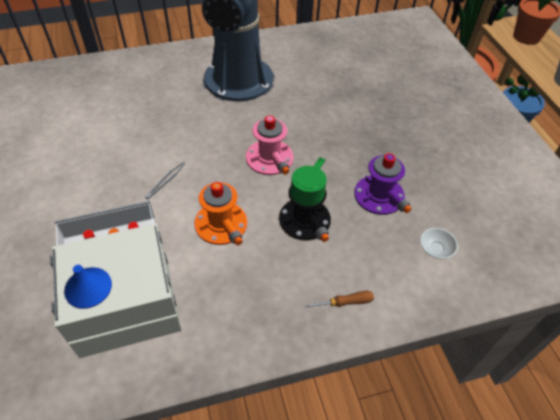

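View pics/top0.png

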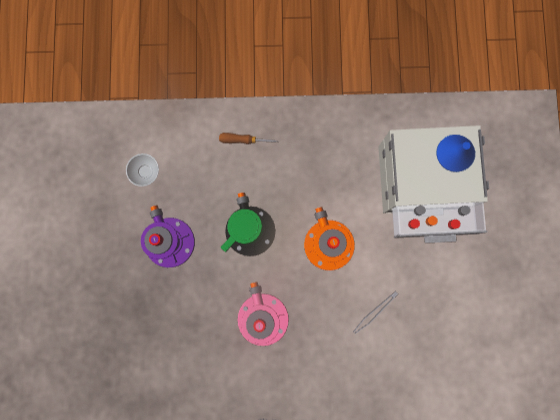

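The scene view shows the black sprinkler with its green cover near (308,190) and the tab pointing up-right at (320,163). In the top view the cover is at (243,226) and the tab at (227,245), with look-alikes around it.

```bash
cat > h.py <<'E'
from rig import *
import cv2,numpy as np
def cloud(n,d):
    c=camera_model(n);K=c["intrinsics"];P=c["pose"]
    v,u=np.mgrid[0:d.shape[0],0:d.shape[1]]
    X=np.stack([(u-K[0,2])/K[0,0]*d,(v-K[1,2])/K[1,1]*d,d],-1)
    return X@P[:3,:3].T+P[:3,3]
def crop(p,u0,v0,u1,v1,s,name):
    cv2.imwrite(name,cv2.resize(p[v0:v1,u0:u1,::-1],None,fx=s,fy=s,interpolation=cv2.INTER_CUBIC))
E
python3 - <<'E'
from h import *
for n in("scene","top"):
    p=cv2.imread(f"pics/{n}0.png")[:,:,::-1];d=np.load(f"{n}0.npy")
    W=cloud(n,d);pi=p.astype(int)
    g=(pi[:,:,1]>1.5*pi[:,:,0])&(pi[:,:,1]>1.5*pi[:,:,2])&(d>0)
    if n=="scene":
        g[:, :240]=0; g[:,350:]=0; g[:120]=0
    X=W[g]; top=X[(X[:,2]>.140)&(X[:,2]<.156)]
    print(n,g.sum(),"zmed",np.median(top[:,2]),top[:,2].min(),top[:,2].max(),"bench",np.median(W[380:400,100:300,2]) if n=="top" else "")
    # circle fit: robust by iterating
    c=np.median(top[:,:2],0)
    for i in range(20):
        r=np.linalg.norm(top[:,:2]-c,axis=1); c=top[r<.042][:,:2].mean(0)
    r=np.linalg.norm(top[:,:2]-c,axis=1)
    tab=top[r>.044][:,:2]
    m=tab.mean(0)-c
    print("c",c,"r95",np.percentile(r[r<.042],97),"tabN",len(tab),"tabdir",np.degrees(np.arctan2(m[1],m[0])),"tabend",r.max(), "tab mean",tab.mean(0))
    # bench things, flange/foot
    if n=="top": crop(p,190,170,310,290,5,"pics/topc.png")
    else: crop(p,250,130,370,250,5,"pics/scc.png")
    # heights of other objects
    for lbl,(u,v) in {"top":{"awl":(237,139),"awltip":(276,142),"dish":(142,169),"purple":(160,240),"pink":(260,322),"orange":(333,243),"twz1":(356,331),"twz2":(397,293),"tray":(440,238)},"scene":{}}[n].items(): print(lbl,W[v,u].round(3))
E
```

```text
scene 1241 zmed 0.1483911572331258 0.14002028023426238 0.15438374795339171 bench 
c [0.56149776 0.0329407 ] r95 0.038513795762250884 tabN 61 tabdir 137.28259234962223 tabend 0.07164454059603736 tab mean [0.51957202 0.07165225]
top 1058 zmed 0.14815268225565914 0.1417973697947903 0.15443106958844055 bench -0.0007626941783337449
c [0.55606242 0.03494442] r95 0.03747057295684475 tabN 76 tabdir 136.05218813512093 tabend 0.06844536459319983 tab mean [0.51571214 0.07383926]
awl [0.787 0.063 0.022]
awltip [ 0.783 -0.033 -0.001]
dish [0.72  0.308 0.001]
purple [0.531 0.222 0.135]
pink [0.35  0.003 0.14 ]
orange [ 0.517 -0.159  0.135]
twz1 [ 0.31  -0.219 -0.002]
twz2 [ 0.4   -0.319  0.013]
tray [ 0.524 -0.397  0.12 ]
```

```bash
sleep 1; ls pics
```

```text
scc.png
scene0.png
top0.png
topc.png
```

View pics/topc.png

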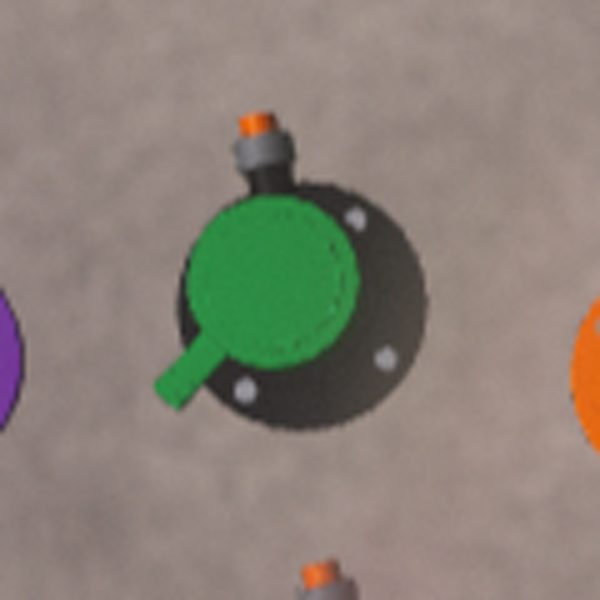

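View pics/scc.png

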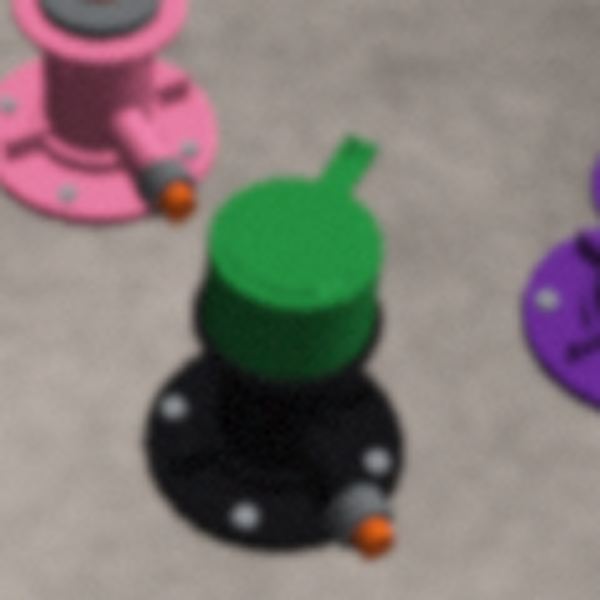

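Run:
```python
from h import *
from scipy.optimize import least_squares
# template fit of top outline at z=.148: project disc+tab polygon & maximise IoU
for n in("scene","top"):
    p=cv2.imread(f"pics/{n}0.png")[:,:,::-1].astype(int);d=np.load(f"{n}0.npy")
    g=((p[:,:,1]>1.5*p[:,:,0])&(p[:,:,1]>1.5*p[:,:,2])).astype(np.uint8)
    if n=="scene": g[:, :240]=0; g[:,350:]=0; g[:120]=0
    c=camera_model(n);K=c["intrinsics"];Pi=np.linalg.inv(c["pose"])
    S=8;u0,v0=(200,180) if n=="top" else (260,140); N=100
    G=cv2.resize(g[v0:v0+N,u0:u0+N]*255,None,fx=S,fy=S,interpolation=cv2.INTER_LINEAR)>127
    def proj(X):
        Y=X@Pi[:3,:3].T+Pi[:3,3]; return np.c_[Y[:,0]/Y[:,2]*K[0,0]+K[0,2],Y[:,1]/Y[:,2]*K[1,1]+K[1,2]]
    def render(x,y,a):
        M=np.zeros((N*S,N*S),np.uint8)
        t=np.linspace(0,2*np.pi,90);ca,sa=np.cos(a),np.sin(a);R=np.array([[ca,-sa],[sa,ca]])
        def poly(P): cv2.fillPoly(M,[np.round((proj(P)-[u0,v0]+.5)*S).astype(np.int32)],1)
        circ=np.c_[np.cos(t),np.sin(t)]*.038+[x,y]
        pr=proj(np.r_[np.c_[circ,0*t+.148],np.c_[circ,0*t+.1]])
        h=cv2.convexHull(np.round((pr-[u0,v0]+.5)*S).astype(np.int32)); cv2.fillPoly(M,[h],1)
        tb=np.array([[.03,-.008],[.07,-.008],[.07,.008],[.03,.008]])@R.T+[x,y]
        pr=proj(np.r_[np.c_[tb,np.full(4,.148)],np.c_[tb,np.full(4,.141)]])
        cv2.fillPoly(M,[cv2.convexHull(np.round((pr-[u0,v0]+.5)*S).astype(np.int32))],1)
        return M>0
    from scipy.optimize import minimize
    f=lambda q:-((render(*q)&G).sum()/(render(*q)|G).sum())
    r=minimize(f,[.559,.034,np.radians(136)],method="Nelder-Mead",options=dict(initial_simplex=[[.559,.034,2.37],[.564,.034,2.37],[.559,.04,2.37],[.559,.034,2.5]]))
    print(n,r.x[:2],np.degrees(r.x[2]),r.fun)
```

```text
scene [0.55818665 0.03525422] 139.42983020442296 -0.9405778301886792
top [0.5584836  0.03548328] 137.29232463096858 -0.9338517109217747
```

```bash
cat >> h.py <<'E'
from scipy.spatial.transform import Rotation as Ro
def down(head):
    a=np.radians(head);x=np.array([np.cos(a),np.sin(a),0]);z=np.array([0,0,-1.]);return np.c_[x,np.cross(z,x),z]
def plan(p,R):
    s=read_state();R0=np.array(s["tcp_rot"]);p0=s["position"]
    print("t",s["time_s"],"pos",p0.round(4),"F",s["force"].round(2),"M",s["moment"].round(2),"open",round(s["opening"],3))
    w=Ro.from_matrix(R0.T@R).as_rotvec(degrees=True)
    print("turn deg",w.round(2),"units",(w/6).round(3)); 
    print("shift units in present tool frame",(R0.T@(p-p0)/.025).round(3)," in goal frame",(R.T@(p-p0)/.025).round(3))
E
python3 - <<'E'
from h import *
plan(np.array([.5178,.0726,.20]),down(137.5))
E
```

```text
t 0.1 pos [0.2027 0.5906 0.2297] F [ 0.05  0.3  -0.77] M [ 0.02 -0.05 -0.02] open 1.0
turn deg [-0.11  0.   23.54] units [-1.900e-02  1.000e-03  3.924e+00]
shift units in present tool frame [-18.652 -15.498   1.209]  in goal frame [-23.291  -6.76    1.186]
```

Emit:
{"fn": "arm_command", "kwargs": {"commands": [{"translation": [0, 0, 0], "dr": [0, 0, 0.785], "jaw": 0.5}, {"translation": [0, 0, 0], "dr": [0, 0, 0.785], "jaw": 0.5}, {"translation": [0, 0, 0], "dr": [0, 0, 0.785], "jaw": 0.5}, {"translation": [0, 0, 0], "dr": [0, 0, 0.785], "jaw": 0.5}, {"translation": [0, 0, 0], "dr": [0, 0, 0.785], "jaw": 0.5}, {"translation": [-0.5, -0.14, 0], "dr": [0, 0, 0], "jaw": 0.5}, {"translation": [-0.95, -0.275, 0], "dr": [0, 0, 0], "jaw": 0.5}, {"translation": [-0.95, -0.275, 0], "dr": [0, 0, 0], "jaw": 0.5}, {"translation": [-0.95, -0.275, 0], "dr": [0, 0, 0], "jaw": 0.5}, {"translation": [-0.95, -0.275, 0], "dr": [0, 0, 0], "jaw": 0.5}, {"translation": [-0.95, -0.275, 0], "dr": [0, 0, 0], "jaw": 0.5}, {"translation": [-0.95, -0.275, 0], "dr": [0, 0, 0], "jaw": 0.5}]}}

```text
time_s: 1.1
position: [0.2874, 0.4512, 0.2303]
tcp_rot: [[-0.739, 0.674, -0.0], [0.674, 0.739, -0.001], [-0.0, -0.001, -1.0]]
force: [0.7, 0.0, 0.4]
opening: 0.501
```

Emit:
{"fn": "arm_command", "kwargs": {"commands": [{"translation": [-0.95, -0.275, 0], "dr": [0, 0, 0], "jaw": 0.5}, {"translation": [-0.95, -0.275, 0], "dr": [0, 0, 0], "jaw": 0.5}, {"translation": [-0.95, -0.275, 0], "dr": [0, 0, 0], "jaw": 0.5}, {"translation": [-0.95, -0.275, 0], "dr": [0, 0, 0], "jaw": 0.5}, {"translation": [-0.95, -0.275, 0], "dr": [0, 0, 0], "jaw": 0.5}, {"translation": [-0.95, -0.275, 0], "dr": [0, 0, 0], "jaw": 0.5}, {"translation": [-0.95, -0.275, 0], "dr": [0, 0, 0], "jaw": 0.5}, {"translation": [-0.95, -0.275, 0], "dr": [0, 0, 0], "jaw": 0.5}, {"translation": [-0.95, -0.275, 0], "dr": [0, 0, 0], "jaw": 0.5}, {"translation": [-0.95, -0.275, 0], "dr": [0, 0, 0], "jaw": 0.5}, {"translation": [-0.95, -0.275, 0], "dr": [0, 0, 0], "jaw": 0.5}, {"translation": [-0.95, -0.275, 0], "dr": [0, 0, 0], "jaw": 0.5}]}}

```text
time_s: 2.1
position: [0.4412, 0.198, 0.2304]
tcp_rot: [[-0.739, 0.674, -0.001], [0.674, 0.739, -0.001], [0.0, -0.001, -1.0]]
force: [-0.4, 0.4, -0.3]
opening: 0.495
```

Run:
```python
from h import *
plan(np.array([.5178,.0726,.1335]),down(137.5))
```

```text
t 2.1 pos [0.4412 0.198  0.2304] F [-0.41  0.36 -0.27] M [-0.01 -0.05  0.  ] open 0.495
turn deg [-0.06 -0.01  0.12] units [-0.009 -0.002  0.02 ]
shift units in present tool frame [-5.645 -1.638  3.876]  in goal frame [-5.648 -1.63   3.876]
```

Emit:
{"fn": "arm_command", "kwargs": {"commands": [{"translation": [-0.8, -0.23, 0.2], "dr": [0, 0, 0], "jaw": 0.6}, {"translation": [-0.8, -0.23, 0.2], "dr": [0, 0, 0], "jaw": 0.6}, {"translation": [-0.8, -0.23, 0.2], "dr": [0, 0, 0], "jaw": 0.6}, {"translation": [-0.8, -0.23, 0.2], "dr": [0, 0, 0], "jaw": 0.6}, {"translation": [-0.8, -0.23, 0.2], "dr": [0, 0, 0], "jaw": 0.6}, {"translation": [-0.7, -0.23, 0], "dr": [0, 0, 0], "jaw": 0.6}, {"translation": [-0.5, -0.12, 0], "dr": [0, 0, 0], "jaw": 0.6}, {"translation": [0, 0, 0], "dr": [0, 0, 0], "jaw": 0.6}, {"translation": [0, 0, 0], "dr": [0, 0, 0], "jaw": 0.6}]}}

```text
time_s: 2.85
position: [0.5116, 0.0841, 0.2055]
tcp_rot: [[-0.737, 0.676, -0.001], [0.676, 0.737, 0.0], [0.001, -0.0, -1.0]]
force: [0.1, -0.6, 0.3]
opening: 0.402
```

Run:
```python
from h import *
for n in("scene","top"):
    p,d=capture(n);cv2.imwrite(f"pics/{n}1.png",p[:,:,::-1])
    crop(p,*((190,170,310,290) if n=="top" else (240,80,400,220)),5,f"pics/{n}1c.png")
plan(np.array([.5178,.0726,.1335]),down(137.5))
```

```text
t 2.95 pos [0.5109 0.0851 0.2055] F [ 0.76  0.03 -0.91] M [ 0.    0.07 -0.03] open 0.402
turn deg [-0.02 -0.06  0.05] units [-0.004 -0.01   0.008]
shift units in present tool frame [-0.544 -0.183  2.881]  in goal frame [-0.541 -0.183  2.881]
```

View pics/scene1c.png

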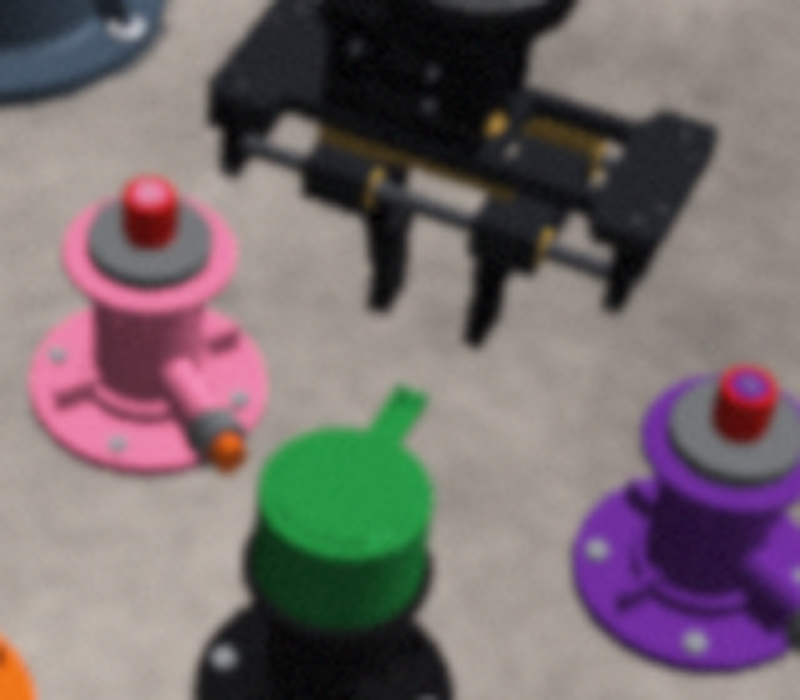

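View pics/top1.png

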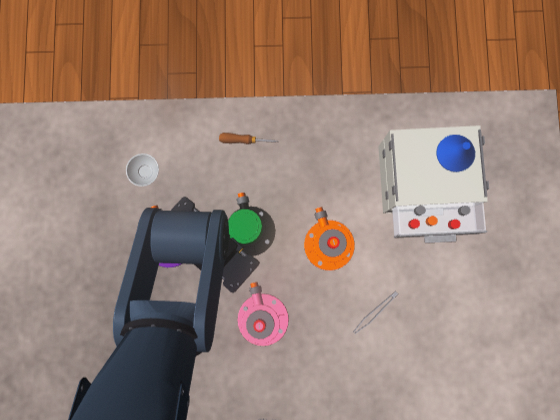

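Emit:
{"fn": "arm_command", "kwargs": {"commands": [{"translation": [-0.27, -0.09, 0.4], "dr": [0, 0, 0], "jaw": 0.6}, {"translation": [-0.27, -0.09, 0.4], "dr": [0, 0, 0], "jaw": 0.6}, {"translation": [0, 0, 0.5], "dr": [0, 0, 0], "jaw": 0.6}, {"translation": [0, 0, 0.5], "dr": [0, 0, 0], "jaw": 0.6}, {"translation": [0, 0, 0.5], "dr": [0, 0, 0], "jaw": 0.6}, {"translation": [0, 0, 0.38], "dr": [0, 0, 0], "jaw": 0.6}, {"translation": [0, 0, 0.2], "dr": [0, 0, 0], "jaw": 0.6}, {"translation": [0, 0, 0], "dr": [0, 0, 0], "jaw": 0.6}, {"translation": [0, 0, 0], "dr": [0, 0, 0], "jaw": 0.6}]}}

```text
time_s: 3.7
position: [0.5187, 0.0721, 0.1332]
tcp_rot: [[-0.737, 0.675, -0.001], [0.675, 0.737, 0.0], [0.0, -0.0, -1.0]]
force: [0.9, 0.5, 1.2]
opening: 0.399
```

Run:
```python
from h import *
for n in("scene",):
    p,d=capture(n)
    crop(p,*((190,170,310,290) if n=="top" else (250,100,370,220)),5,f"pics/{n}2c.png")
plan(np.array([.5178,.0726,.1335]),down(137.5))
```

```text
t 3.75 pos [0.5191 0.0721 0.1337] F [-0.09  0.7   0.15] M [-0.01  0.02 -0.04] open 0.4
turn deg [0.02 0.02 0.01] units [0.003 0.004 0.002]
shift units in present tool frame [ 0.052 -0.021  0.008]  in goal frame [ 0.052 -0.021  0.008]
```

View pics/scene2c.png

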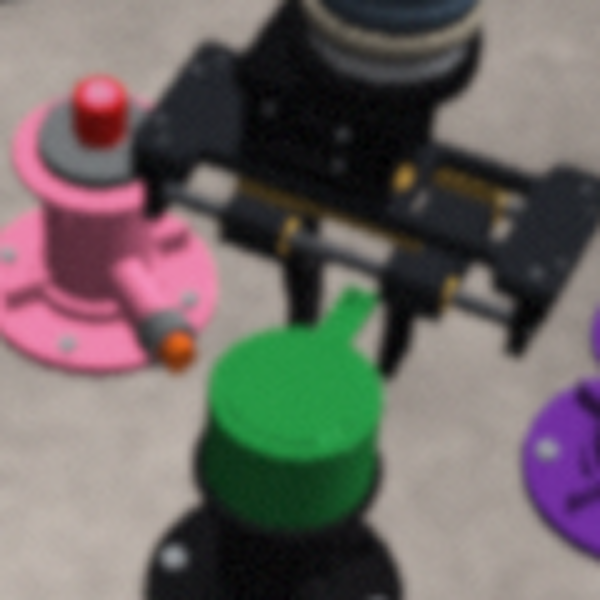

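The tab at (350,305) in the crop lies between the fingers, and nothing is touching. Closing now.

Emit:
{"fn": "arm_command", "kwargs": {"commands": [{"translation": [0.05, -0.02, 0], "dr": [0, 0, 0], "jaw": 0.7}, {"translation": [0, 0, 0], "dr": [0, 0, 0], "jaw": 0.8}, {"translation": [0, 0, 0], "dr": [0, 0, 0], "jaw": 0.9}, {"translation": [0, 0, 0], "dr": [0, 0, 0], "jaw": 1}, {"translation": [0, 0, 0], "dr": [0, 0, 0], "jaw": 1}, {"translation": [0, 0, 0], "dr": [0, 0, 0], "jaw": 1}, {"translation": [0, 0, 0], "dr": [0, 0, 0], "jaw": 1}]}}

```text
time_s: 4.33
position: [0.5177, 0.0726, 0.1339]
tcp_rot: [[-0.737, 0.676, 0.001], [0.676, 0.737, 0.0], [-0.0, 0.0, -1.0]]
force: [-0.8, 0.2, 2.9]
opening: 0.176
```

Run:
```python
from h import *
plan(np.array([.5178,.0726,.1335]),down(137.5))
# pivot per-row step from measured pose
s=read_state();R=s["tcp_rot"];p=s["position"]
d=np.array([np.cos(np.radians(137.5)),np.sin(np.radians(137.5)),0])
P=np.array([.5583,.0354,.1])-.038*d
q=R.T@(P-p);print(q)
for th in(2,3):
    r=Ro.from_rotvec([0,th,0],degrees=True).as_matrix();print(th,((q-r@q)/.025).round(4))
```

```text
t 4.3333 pos [0.5177 0.0726 0.1339] F [-0.85  0.16  2.95] M [-0.03  0.09 -0.01] open 0.176
turn deg [ 0.02  0.03 -0.  ] units [ 0.004  0.004 -0.   ]
shift units in present tool frame [-0.003  0.002  0.018]  in goal frame [-0.003  0.002  0.018]
[-9.30544237e-02 -1.99676824e-05  3.39838256e-02]
2 [-0.0497  0.     -0.1291]
3 [-0.0762 -0.     -0.1929]
```

Emit:
{"fn": "arm_command", "kwargs": {"commands": [{"translation": [-0.05, 0, -0.129], "dr": [0, 0.333, 0], "jaw": 1}, {"translation": [-0.05, 0, -0.129], "dr": [0, 0.333, 0], "jaw": 1}, {"translation": [-0.05, 0, -0.129], "dr": [0, 0.333, 0], "jaw": 1}, {"translation": [-0.05, 0, -0.129], "dr": [0, 0.333, 0], "jaw": 1}, {"translation": [-0.05, 0, -0.129], "dr": [0, 0.333, 0], "jaw": 1}, {"translation": [-0.05, 0, -0.129], "dr": [0, 0.333, 0], "jaw": 1}, {"translation": [0, 0, 0], "dr": [0, 0, 0], "jaw": 1}]}}

```text
time_s: 4.92
position: [0.5258, 0.0654, 0.1522]
tcp_rot: [[-0.721, 0.677, -0.151], [0.662, 0.736, 0.141], [0.207, 0.001, -0.978]]
force: [-0.5, -1.3, -0.6]
opening: 0.179
```

Run:
```python
from h import *
p,d=capture("scene")
crop(p,250,100,370,220,5,"pics/scene3c.png")
s=read_state();R=s["tcp_rot"];print(s["force"],s["moment"],s["opening"])
q=np.array([-.0931,0,.034]);print("pivot now",s["position"]+R@q, "expect",[.5863,.0097,.1])
```

```text
[ 1.92368173 -1.09921663  0.3614779 ] [-0.21762453 -0.23166125  0.00924459] 0.17705813159290493
pivot now [0.5871808  0.0088114  0.09949871] expect [0.5863, 0.0097, 0.1]
```

View pics/scene3c.png

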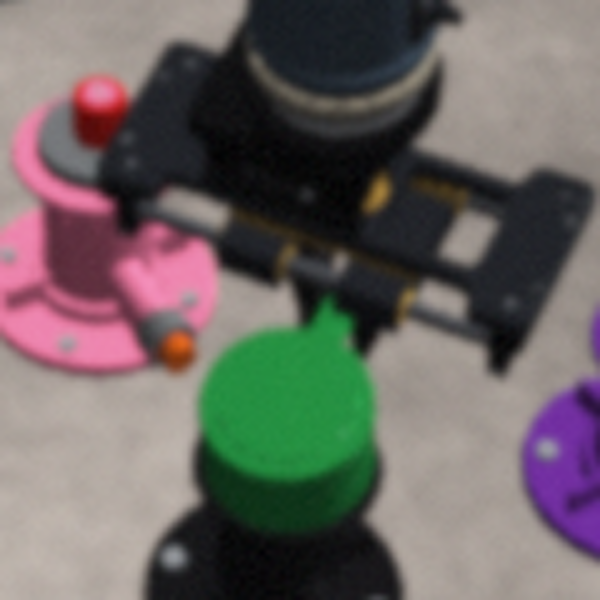

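The cover is tipping with the hand: its top is now tilted, and the far rim is still on the flange near (285,525). I'll carry on to 30°.

Emit:
{"fn": "arm_command", "kwargs": {"commands": [{"translation": [-0.05, 0, -0.129], "dr": [0, 0.333, 0], "jaw": 1}, {"translation": [-0.05, 0, -0.129], "dr": [0, 0.333, 0], "jaw": 1}, {"translation": [-0.05, 0, -0.129], "dr": [0, 0.333, 0], "jaw": 1}, {"translation": [-0.05, 0, -0.129], "dr": [0, 0.333, 0], "jaw": 1}, {"translation": [-0.05, 0, -0.129], "dr": [0, 0.333, 0], "jaw": 1}, {"translation": [-0.05, 0, -0.129], "dr": [0, 0.333, 0], "jaw": 1}, {"translation": [-0.05, 0, -0.129], "dr": [0, 0.333, 0], "jaw": 1}, {"translation": [-0.05, 0, -0.129], "dr": [0, 0.333, 0], "jaw": 1}, {"translation": [-0.05, 0, -0.129], "dr": [0, 0.333, 0], "jaw": 1}, {"translation": [0, 0, 0], "dr": [0, 0, 0], "jaw": 1}, {"translation": [0, 0, 0], "dr": [0, 0, 0], "jaw": 1}, {"translation": [0, 0, 0], "dr": [0, 0, 0], "jaw": 1}]}}

```text
time_s: 5.97
position: [0.5391, 0.0527, 0.1751]
tcp_rot: [[-0.639, 0.675, -0.367], [0.586, 0.737, 0.336], [0.498, -0.0, -0.867]]
force: [0.2, -0.3, 0.7]
opening: 0.175
```

Run:
```python
from h import *
p,d=capture("scene")
crop(p,250,100,370,220,5,"pics/scene4c.png")
s=read_state();R=s["tcp_rot"];print(s["force"],s["moment"],s["opening"])
q=np.array([-.0931,0,.034]);print("pivot now",s["position"]+R@q, "expect",[.5863,.0097,.1])
print("up in tool",R.T@[0,0,1])
```

```text
[ 0.45934656 -1.00233673 -0.02194691] [-0.34455706 -0.26658162 -0.03104528] 0.17970296229718327
pivot now [0.58609323 0.00971517 0.09938113] expect [0.5863, 0.0097, 0.1]
up in tool [ 4.98183623e-01 -3.50583704e-04 -8.67071482e-01]
```

View pics/scene4c.png

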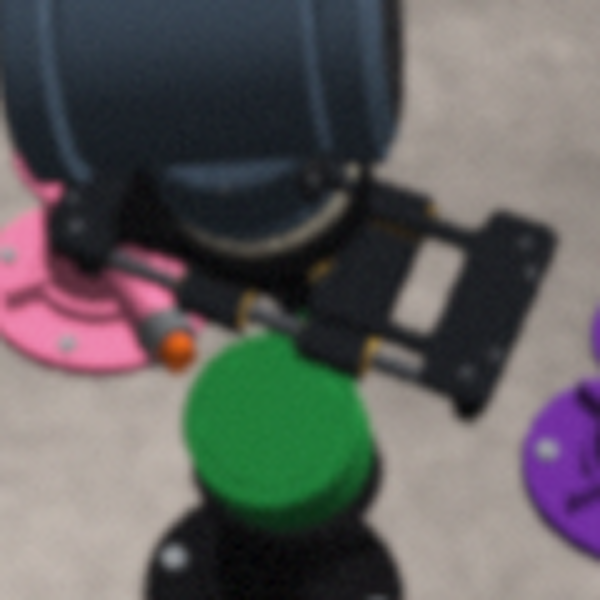

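The cover leans at 30° on its far rim, around (290,520). Lifting it straight up.

Emit:
{"fn": "arm_command", "kwargs": {"commands": [{"translation": [0.1, 0, -0.174], "dr": [0, 0, 0], "jaw": 1}, {"translation": [0.2, 0, -0.347], "dr": [0, 0, 0], "jaw": 1}, {"translation": [0.2, 0, -0.347], "dr": [0, 0, 0], "jaw": 1}, {"translation": [0.2, 0, -0.347], "dr": [0, 0, 0], "jaw": 1}, {"translation": [0.2, 0, -0.347], "dr": [0, 0, 0], "jaw": 1}, {"translation": [0.2, 0, -0.347], "dr": [0, 0, 0], "jaw": 1}, {"translation": [0.2, 0, -0.347], "dr": [0, 0, 0], "jaw": 1}, {"translation": [0.2, 0, -0.347], "dr": [0, 0, 0], "jaw": 1}, {"translation": [0.2, 0, -0.347], "dr": [0, 0, 0], "jaw": 1}, {"translation": [0.1, 0, -0.174], "dr": [0, 0, 0], "jaw": 1}, {"translation": [0, 0, 0], "dr": [0, 0, 0], "jaw": 1}]}}

```text
time_s: 6.93
position: [0.54, 0.0525, 0.267]
tcp_rot: [[-0.64, 0.676, -0.366], [0.586, 0.737, 0.337], [0.497, 0.001, -0.867]]
force: [0.4, -0.1, -0.3]
opening: 0.175
```

Run:
```python
from h import *
p,d=capture("scene")
crop(p,250,80,370,220,4,"pics/scene5c.png")
d0=np.array([np.cos(np.radians(137.5)),np.sin(np.radians(137.5)),0])
g=np.array([.5178,.0726,.1339])-.2*d0; g[2]=.25
plan(g,down(137.5))
```

```text
t 6.9833 pos [0.5396 0.0525 0.2662] F [ 0.07  0.49 -0.78] M [-0.26 -0.22  0.01] open 0.178
turn deg [  0.04 -29.9    0.  ] units [ 6.000e-03 -4.983e+00  1.000e-03]
shift units in present tool frame [-6.229e+00  5.000e-03 -2.835e+00]  in goal frame [-6.813e+00  4.000e-03  6.480e-01]
```

View pics/scene5c.png

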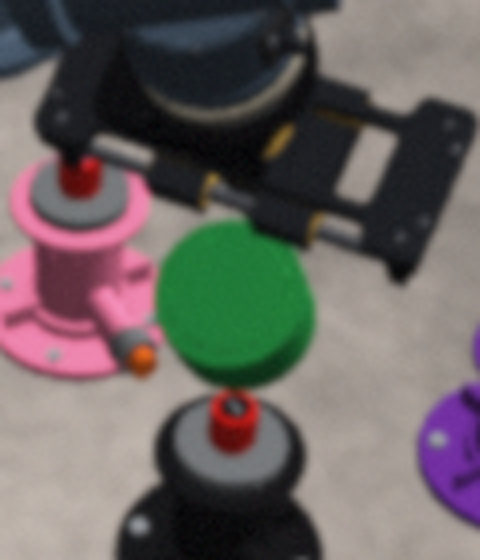

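The cover is clear above the red nozzle (235,420) on its grey collar. Next I'll level it and carry it away.

Emit:
{"fn": "arm_command", "kwargs": {"commands": [{"translation": [0, 0, 0], "dr": [0, -0.83, 0], "jaw": 1}, {"translation": [0, 0, 0], "dr": [0, -0.83, 0], "jaw": 1}, {"translation": [0, 0, 0], "dr": [0, -0.83, 0], "jaw": 1}, {"translation": [0, 0, 0], "dr": [0, -0.83, 0], "jaw": 1}, {"translation": [0, 0, 0], "dr": [0, -0.83, 0], "jaw": 1}, {"translation": [0, 0, 0], "dr": [0, -0.83, 0], "jaw": 1}, {"translation": [-0.4, 0, 0], "dr": [0, 0, 0], "jaw": 1}, {"translation": [-0.8, 0, 0], "dr": [0, 0, 0], "jaw": 1}, {"translation": [-0.8, 0, 0], "dr": [0, 0, 0], "jaw": 1}, {"translation": [-0.8, 0, 0], "dr": [0, 0, 0], "jaw": 1}, {"translation": [-0.8, 0, 0], "dr": [0, 0, 0], "jaw": 1}, {"translation": [-0.8, 0, 0], "dr": [0, 0, 0], "jaw": 1}]}}

```text
time_s: 7.98
position: [0.6209, -0.0227, 0.2644]
tcp_rot: [[-0.737, 0.676, -0.004], [0.676, 0.737, 0.002], [0.004, -0.001, -1.0]]
force: [0.0, 0.0, -1.1]
opening: 0.175
```

Emit:
{"fn": "arm_command", "kwargs": {"commands": [{"translation": [-0.8, 0, 0], "dr": [0, 0, 0], "jaw": 1}, {"translation": [-0.8, 0, 0], "dr": [0, 0, 0], "jaw": 1}, {"translation": [-0.6, 0, 0.4], "dr": [0, 0, 0], "jaw": 1}, {"translation": [-0.2, 0, 0.6], "dr": [0, 0, 0], "jaw": 1}, {"translation": [0, 0, 0.6], "dr": [0, 0, 0], "jaw": 1}, {"translation": [0, 0, 0.6], "dr": [0, 0, 0], "jaw": 1}, {"translation": [0, 0, 0.6], "dr": [0, 0, 0], "jaw": 1}, {"translation": [0, 0, 0.6], "dr": [0, 0, 0], "jaw": 1}, {"translation": [0, 0, 0], "dr": [0, 0, 0], "jaw": 1}, {"translation": [0, 0, 0], "dr": [0, 0, 0], "jaw": 1}]}}

```text
time_s: 8.82
position: [0.6638, -0.0624, 0.1786]
tcp_rot: [[-0.737, 0.676, -0.005], [0.676, 0.737, 0.002], [0.005, -0.002, -1.0]]
force: [-0.9, -0.1, 0.1]
opening: 0.179
```

Run:
```python
from h import *
for n in("scene","top"):
    p,d=capture(n);cv2.imwrite(f"pics/{n}6.png",p[:,:,::-1]);np.save(f"{n}6.npy",d)
d0=np.array([np.cos(np.radians(137.5)),np.sin(np.radians(137.5)),0])
g=np.array([.5178,.0726,.0339])-.2*d0
plan(g,down(137.5))
```

```text
t 8.9167 pos [ 0.6652 -0.0626  0.1808] F [-0.08  0.14 -0.09] M [-0.01  0.04 -0.02] open 0.179
turn deg [ 0.03 -0.06 -0.02] units [ 0.004 -0.01  -0.003]
shift units in present tool frame [-7.000e-03  1.000e-03  5.875e+00]  in goal frame [-1.000e-03  4.000e-03  5.875e+00]
```

View pics/scene6.png

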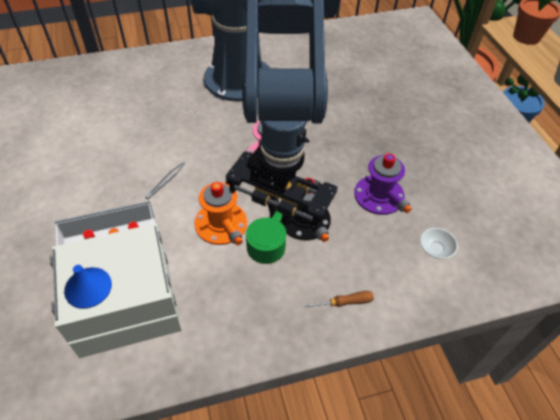

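View pics/top6.png

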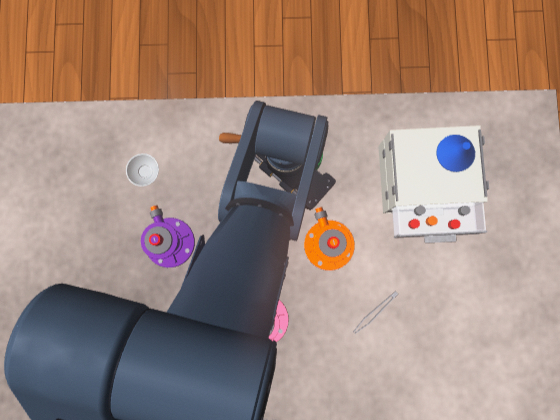

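Run:
```python
from h import *
n="scene";p=cv2.imread("pics/scene6.png")[:,:,::-1].astype(int);d=np.load("scene6.npy");W=cloud(n,d)
g=(p[:,:,1]>1.5*p[:,:,0])&(p[:,:,1]>1.5*p[:,:,2])&(d>0);g[:200]=0;g[:,:230]=0;g[:,310:]=0
X=W[g];X=X[(X[:,2]>.185)&(X[:,2]<.203)]
for _ in range(3):
    c=X.mean(0);U,S,V=np.linalg.svd(X-c);nn=V[2]*np.sign(V[2][2]);X=X[abs((X-c)@nn)<.003]
print(len(X),c,nn,"tilt",np.degrees(np.arccos(nn[2])),"expected z",read_state()["position"][2]+.0141)
print("d comp of normal",nn[:2]@[-.737,.676],nn[:2]@[.676,.737])
```

```text
1069 [ 0.70414547 -0.09791616  0.19238753] [ 0.01593308 -0.00152244  0.9998719 ] tilt 0.9170952757315408 expected z 0.1948860406964098
d comp of normal -0.012771846697907388 0.00964872358185141
```

Emit:
{"fn": "arm_command", "kwargs": {"commands": [{"translation": [0, 0, 0.6], "dr": [0, 0, 0], "jaw": 1}, {"translation": [0, 0, 0.6], "dr": [0, 0, 0], "jaw": 1}, {"translation": [0, 0, 0.6], "dr": [0, 0, 0], "jaw": 1}, {"translation": [0, 0, 0.6], "dr": [0, 0, 0], "jaw": 1}, {"translation": [0, 0, 0.6], "dr": [0, 0, 0], "jaw": 1}, {"translation": [0, 0, 0.6], "dr": [0, 0, 0], "jaw": 1}, {"translation": [0, 0, 0.6], "dr": [0, 0, 0], "jaw": 1}, {"translation": [0, 0, 0.6], "dr": [0, 0, 0], "jaw": 1}, {"translation": [0, 0, 0.4], "dr": [0, 0, 0], "jaw": 1}, {"translation": [0, 0, 0.2], "dr": [0, 0, 0], "jaw": 1}, {"translation": [0, 0, 0], "dr": [0, 0, 0], "jaw": 1}, {"translation": [0, 0, 0], "dr": [0, 0, 0], "jaw": 1}]}}

```text
time_s: 9.92
position: [0.665, -0.0622, 0.046]
tcp_rot: [[-0.737, 0.676, -0.0], [0.676, 0.737, 0.001], [0.001, 0.001, -1.0]]
force: [-0.0, 0.8, -1.0]
opening: 0.179
```

Emit:
{"fn": "arm_command", "kwargs": {"commands": [{"translation": [0, 0, 0.08], "dr": [0, 0, 0], "jaw": 1}, {"translation": [0, 0, 0.08], "dr": [0, 0, 0], "jaw": 1}, {"translation": [0, 0, 0.06], "dr": [0, 0, 0], "jaw": 1}, {"translation": [0, 0, 0.06], "dr": [0, 0, 0], "jaw": 1}, {"translation": [0, 0, 0.04], "dr": [0, 0, 0], "jaw": 1}, {"translation": [0, 0, 0.04], "dr": [0, 0, 0], "jaw": 1}, {"translation": [0, 0, 0.0], "dr": [0, 0, 0], "jaw": 1}]}}

```text
time_s: 10.5
position: [0.6642, -0.062, 0.0361]
tcp_rot: [[-0.737, 0.676, -0.002], [0.676, 0.737, 0.001], [0.002, -0.0, -1.0]]
force: [-0.6, -0.6, -1.7]
opening: 0.178
```

Run:
```python
from h import *
for n in("scene",):
    p,d=capture(n);cv2.imwrite(f"pics/{n}7.png",p[:,:,::-1]);np.save(f"{n}7.npy",d)
    crop(p,220,170,340,290,5,"pics/scene7c.png")
plan(np.array([.6652,-.0625,.0339]),down(137.5))
```

```text
t 10.55 pos [ 0.6643 -0.062   0.0362] F [ 0.76  0.03 -0.57] M [ 0.01  0.04 -0.02] open 0.182
turn deg [-0.01 -0.1  -0.  ] units [-0.001 -0.017 -0.   ]
shift units in present tool frame [-0.04   0.009  0.092]  in goal frame [-0.04   0.009  0.092]
```

View pics/scene7c.png

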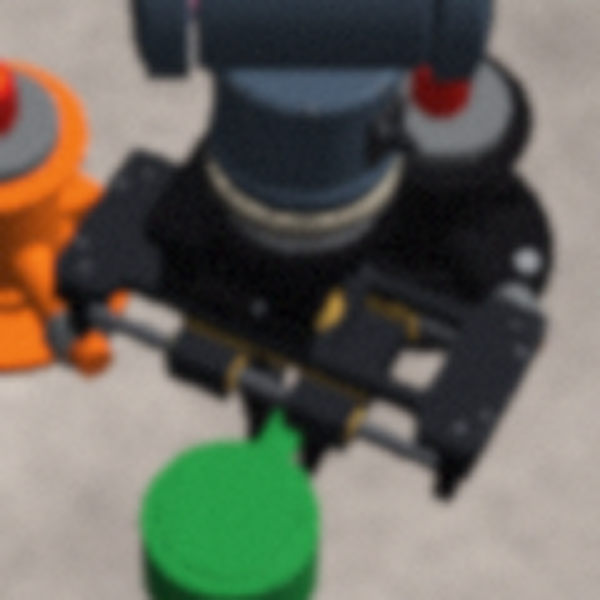

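Emit:
{"fn": "arm_command", "kwargs": {"commands": [{"translation": [0, 0, 0.03], "dr": [0, 0, 0], "jaw": 1}, {"translation": [0, 0, 0.03], "dr": [0, 0, 0], "jaw": 1}, {"translation": [0, 0, 0], "dr": [0, 0, 0], "jaw": 1}]}}

```text
time_s: 10.8
position: [0.6644, -0.062, 0.0347]
tcp_rot: [[-0.737, 0.676, -0.001], [0.676, 0.737, 0.001], [0.002, -0.0, -1.0]]
force: [0.3, 0.8, -1.1]
opening: 0.179
```

Emit:
{"fn": "arm_command", "kwargs": {"commands": [{"translation": [0, 0, 0.03], "dr": [0, 0, 0], "jaw": 1}, {"translation": [0, 0, 0], "dr": [0, 0, 0], "jaw": 1}, {"translation": [0, 0, 0], "dr": [0, 0, 0], "jaw": 1}]}}

```text
time_s: 11.05
position: [0.6645, -0.0621, 0.0342]
tcp_rot: [[-0.737, 0.676, -0.001], [0.676, 0.737, 0.001], [0.001, 0.0, -1.0]]
force: [-0.4, 0.7, 0.1]
opening: 0.178
```

Emit:
{"fn": "arm_command", "kwargs": {"commands": [{"translation": [0, 0, 0.03], "dr": [0, 0, 0], "jaw": 1}, {"translation": [0, 0, 0], "dr": [0, 0, 0], "jaw": 1}, {"translation": [0, 0, 0], "dr": [0, 0, 0], "jaw": 1}]}}

```text
time_s: 11.3
position: [0.6645, -0.062, 0.034]
tcp_rot: [[-0.737, 0.676, -0.001], [0.676, 0.737, 0.001], [0.001, 0.0, -1.0]]
force: [-2.6, 0.2, 5.2]
opening: 0.175
```

Emit:
{"fn": "arm_command", "kwargs": {"commands": [{"translation": [0, 0, 0.03], "dr": [0, 0, 0], "jaw": 1}, {"translation": [0, 0, 0], "dr": [0, 0, 0], "jaw": 1}, {"translation": [0, 0, 0], "dr": [0, 0, 0], "jaw": 1}]}}

```text
time_s: 11.55
position: [0.6644, -0.0619, 0.0339]
tcp_rot: [[-0.737, 0.676, -0.001], [0.676, 0.737, 0.001], [0.001, 0.0, -1.0]]
force: [-2.6, 0.8, 8.0]
opening: 0.175
```

Run:
```python
from h import *
p,d=capture("scene");n="scene";p=p.astype(int);W=cloud(n,d)
g=(p[:,:,1]>1.5*p[:,:,0])&(p[:,:,1]>1.5*p[:,:,2])&(d>0);g[:200]=0;g[:,:230]=0;g[:,310:]=0
X=W[g];X=X[(X[:,2]>.04)&(X[:,2]<.057)]
for _ in range(3):
    c=X.mean(0);U,S,V=np.linalg.svd(X-c);nn=V[2]*np.sign(V[2][2]);X=X[abs((X-c)@nn)<.003]
print(len(X),c,nn,"tilt",np.degrees(np.arccos(nn[2])))
print(read_state()["force"],read_state()["moment"])
crop(p.astype(np.uint8),220,190,320,290,6,"pics/scene8c.png")
```

```text
828 [ 0.7054183  -0.09768251  0.04867207] [0.00808371 0.0028918  0.99996314] tilt 0.4919123921383181
[-2.3202958   1.29891272  8.91785661] [ 0.05717952  0.46311399 -0.03799819]
```

View pics/scene8c.png

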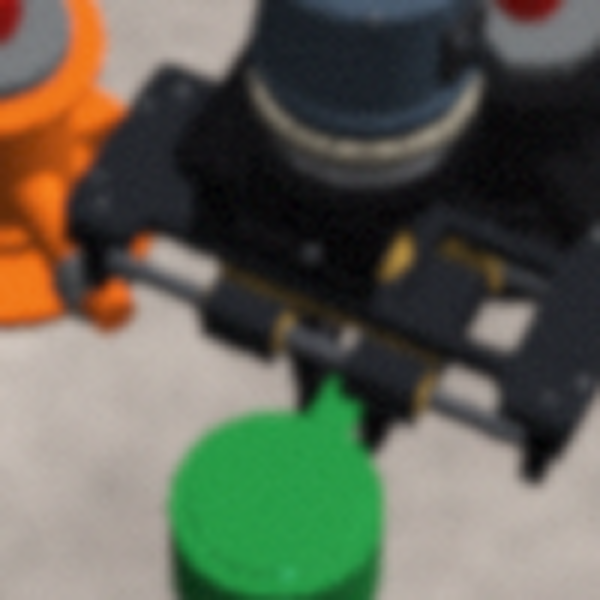

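The cover stands flat on the bench: its top is at z = 0.0487 with 0.5° of tilt, and contact is about 8 N. I'll ease off and release.

Emit:
{"fn": "arm_command", "kwargs": {"commands": [{"translation": [0, 0, -0.03], "dr": [0, 0, 0], "jaw": 1}, {"translation": [0, 0, 0], "dr": [0, 0, 0], "jaw": 0.75}, {"translation": [0, 0, 0], "dr": [0, 0, 0], "jaw": 0.65}, {"translation": [0, 0, 0], "dr": [0, 0, 0], "jaw": 0.55}, {"translation": [0, 0, 0], "dr": [0, 0, 0], "jaw": 0.55}, {"translation": [0, 0, 0], "dr": [0, 0, 0], "jaw": 0.55}, {"translation": [0, 0, -0.3], "dr": [0, 0, 0], "jaw": 0.55}, {"translation": [0, 0, -0.4], "dr": [0, 0, 0], "jaw": 0.55}, {"translation": [0, 0, -0.5], "dr": [0, 0, 0], "jaw": 0.55}, {"translation": [0, 0, -0.8], "dr": [0, 0, 0], "jaw": 0.55}, {"translation": [0, 0, -0.8], "dr": [0, 0, 0], "jaw": 0.55}, {"translation": [0, 0, -0.8], "dr": [0, 0, 0], "jaw": 0.55}]}}

```text
time_s: 12.6
position: [0.6648, -0.0622, 0.1257]
tcp_rot: [[-0.737, 0.676, 0.0], [0.676, 0.737, 0.001], [0.0, 0.001, -1.0]]
force: [-0.4, 0.1, -0.4]
opening: 0.449
```

Emit:
{"fn": "arm_command", "kwargs": {"commands": [{"translation": [0, 0, -0.8], "dr": [0, 0, 0], "jaw": 0.55}, {"translation": [0, 0, -0.8], "dr": [0, 0, 0], "jaw": 0.55}, {"translation": [0, 0, -0.8], "dr": [0, 0, 0], "jaw": 0.55}, {"translation": [0, 0, -0.8], "dr": [0, 0, 0], "jaw": 0.55}, {"translation": [0, 0, -0.6], "dr": [0, 0, 0], "jaw": 0.55}, {"translation": [0, 0, 0], "dr": [0, 0, 0], "jaw": 0.55}]}}

```text
time_s: 13.1
position: [0.6672, -0.0628, 0.2243]
tcp_rot: [[-0.737, 0.676, 0.009], [0.676, 0.737, -0.002], [-0.007, 0.005, -1.0]]
force: [0.6, -0.6, 0.3]
opening: 0.45
```

Run:
```python
from h import *
for n in("scene","top"):
    p,d=capture(n);cv2.imwrite(f"pics/{n}9.png",p[:,:,::-1]);np.save(f"{n}9.npy",d)
plan(np.array([.5583,.0354,.19]),down(137.5))
```

```text
t 13.2 pos [ 0.6649 -0.0623  0.2199] F [-0.39  0.41 -0.2 ] M [-0.06  0.02  0.06] open 0.449
turn deg [ 0.07  0.05 -0.  ] units [ 0.012  0.008 -0.   ]
shift units in present tool frame [ 5.785e+00 -2.000e-03  1.193e+00]  in goal frame [5.784 0.    1.198]
```

View pics/scene9.png

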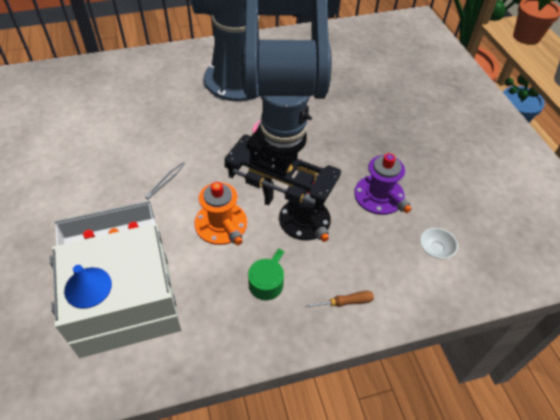

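View pics/top9.png

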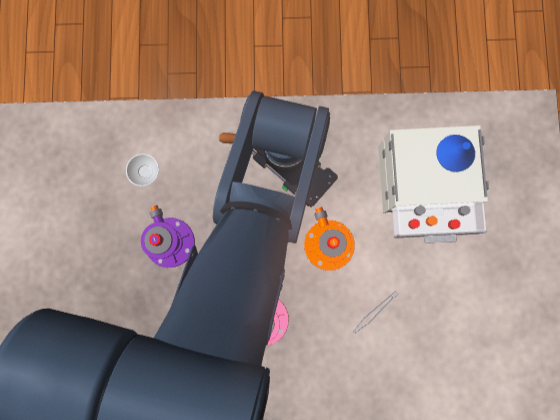

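Run:
```python
from h import *
im=cv2.imread("pics/scene5c.png")[:,:,::-1].astype(int)
c=camera_model("scene");K=c["intrinsics"];P=c["pose"]
def ray(u,v,z):
    r=P[:3,:3]@[(u-K[0,2])/K[0,0],(v-K[1,2])/K[1,1],1];return P[:3,3]+r*(z-P[2,3])/r[2]
pix=lambda a:((a[0]+.5)/4-.5+250,(a[1]+.5)/4-.5+80)
red=(im[:,:,0]>140)&(im[:,:,1]<70)&(im[:,:,2]<70); red[:380]=0; red[:, :150]=0
ys,xs=np.nonzero(red);print(xs.min(),xs.max(),ys.min(),ys.max())
# collar gray pixels
g=(abs(im[:,:,0]-im[:,:,1])<14)&(abs(im[:,:,2]-im[:,:,1])<14)&(im[:,:,1]>75)&(im[:,:,1]<150)
m=np.zeros(g.shape,np.uint8);m[390:500,165:300]=g[390:500,165:300]
n,l,st,ce=cv2.connectedComponentsWithStats(m);k=1+np.argmax(st[1:,4]);print(st[k])
h=cv2.convexHull(np.argwhere(l==k)[:,::-1].astype(np.int32))
mm=np.zeros_like(m);cv2.fillPoly(mm,[h],1);ys2,xs2=np.nonzero(mm)
pts=h[:,0,:]
w=np.array([ray(*pix(q),.11)[:2] for q in pts])
A=np.c_[2*w,np.ones(len(w))];s=np.linalg.lstsq(A,(w**2).sum(1),rcond=None)[0];print("collar c",s[:2],"r",np.sqrt(s[2]+s[:2]@s[:2]))
print("red axis mid", ray(*pix(((xs.min()+xs.max())/2,(ys.min()+ys.max())/2)),.123))
```

```text
211 257 392 426
[ 165  390  135   95 5837]
collar c [0.55259809 0.03700508] r 0.037006420599659896
red axis mid [0.54794193 0.03838847 0.123     ]
```

Emit:
{"fn": "arm_command", "kwargs": {"commands": [{"translation": [0.4, 0, 0], "dr": [0, 0, 0], "jaw": 0.45}, {"translation": [0.8, 0, 0], "dr": [0, 0, 0], "jaw": 0.45}, {"translation": [0.8, 0, 0], "dr": [0, 0, 0], "jaw": 0.45}, {"translation": [0.8, 0, 0], "dr": [0, 0, 0], "jaw": 0.45}, {"translation": [0.8, 0, 0], "dr": [0, 0, 0], "jaw": 0.45}, {"translation": [0.8, 0, 0], "dr": [0, 0, 0], "jaw": 0.45}, {"translation": [0.8, 0, 0.2], "dr": [0, 0, 0], "jaw": 0.45}, {"translation": [0.5, 0, 0.3], "dr": [0, 0, 0], "jaw": 0.45}, {"translation": [0.08, 0, 0.3], "dr": [0, 0, 0], "jaw": 0.45}, {"translation": [0, 0, 0], "dr": [0, 0, 0], "jaw": 0.45}, {"translation": [0, 0, 0], "dr": [0, 0, 0], "jaw": 0.45}]}}

```text
time_s: 14.12
position: [0.5578, 0.0353, 0.1976]
tcp_rot: [[-0.737, 0.676, -0.003], [0.676, 0.737, 0.001], [0.003, -0.001, -1.0]]
force: [1.3, 0.4, 0.4]
opening: 0.547
```

Run:
```python
from h import *
for n in("scene",):
    p,d=capture(n);cv2.imwrite(f"pics/{n}10.png",p[:,:,::-1]);np.save(f"{n}10.npy",d)
    crop(p,250,130,350,230,6,"pics/scene10c.png")
plan(np.array([.5583,.0354,.12]),down(137.5))
```

```text
t 14.1667 pos [0.5586 0.035  0.1981] F [-0.28 -0.89  0.33] M [-0.01  0.01 -0.  ] open 0.55
turn deg [-0.01 -0.09 -0.02] units [-0.002 -0.015 -0.004]
shift units in present tool frame [0.015 0.006 3.125]  in goal frame [0.02  0.005 3.125]
```

View pics/scene10c.png

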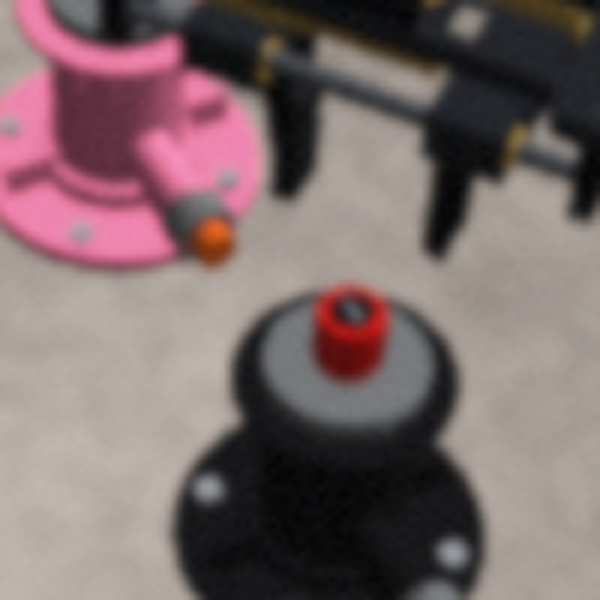

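The nozzle is at about (350,340) in the crop, on the axis of the grey collar, whose ellipse centre is at about (349,360). It is still down.

Run:
```python
from h import *
c=camera_model("scene");K=c["intrinsics"];P=c["pose"]
def ray(u,v,z):
    r=P[:3,:3]@[(u-K[0,2])/K[0,0],(v-K[1,2])/K[1,1],1];return P[:3,3]+r*(z-P[2,3])/r[2]
pix=lambda a:((a[0]+.5)/6-.5+250,(a[1]+.5)/6-.5+130)
print("collar",ray(*pix((349,360)),.11),"edges",ray(*pix((260,360)),.11),ray(*pix((438,360)),.11))
print("noz top",ray(*pix((351,311)),.136))
# IoU fit of red cylinder silhouette
im=cv2.imread("pics/scene10.png")[:,:,::-1].astype(int);W=cloud("scene",np.load("scene10.npy"))
red=(im[:,:,0]>110)&(im[:,:,1]<70)&(im[:,:,2]<70);red[:176]=0;red[196:]=0;red[:,:298]=0;red[:,320:]=0
ys,xs=np.nonzero(red);print(xs.min(),xs.max(),ys.min(),ys.max(),red.sum(), W[red][:,2].max())
from scipy.optimize import minimize
u0,v0,N,S=290,165,40,16
m=cv2.morphologyEx(red.astype(np.uint8),cv2.MORPH_CLOSE,np.ones((5,5)))
G=cv2.resize(m[v0:v0+N,u0:u0+N]*255,None,fx=S,fy=S,interpolation=cv2.INTER_LINEAR)>127
Pi=np.linalg.inv(P);t=np.linspace(0,2*np.pi,60)
def rend(x,y):
    X=np.r_[[np.array([x+.013*np.cos(a),y+.013*np.sin(a),z]) for a in t for z in(.11,.136)]]
    Y=X@Pi[:3,:3].T+Pi[:3,3];q=np.c_[Y[:,0]/Y[:,2]*K[0,0]+K[0,2],Y[:,1]/Y[:,2]*K[1,1]+K[1,2]]
    M=np.zeros((N*S,N*S),np.uint8);cv2.fillPoly(M,[cv2.convexHull(np.round((q-[u0,v0]+.5)*S).astype(np.int32))],1);return M>0
f=lambda q:-((rend(*q)&G).sum()/(rend(*q)|G).sum())
r=minimize(f,[.558,.036],method="Nelder-Mead",options=dict(initial_simplex=[[.558,.036],[.562,.036],[.558,.04]]));print(r.x,r.fun)
```

```text
collar [0.55857672 0.0350704  0.11      ] edges [0.55035504 0.00345696 0.11      ] [0.56680729 0.066718   0.11      ]
noz top [0.55727439 0.03435297 0.136     ]
303 314 179 192 74 0.139274137333814
[0.55570258 0.03570376] -0.556736582491215
```

Emit:
{"fn": "arm_command", "kwargs": {"commands": [{"translation": [0, 0, 0.3], "dr": [0, 0, 0], "jaw": 0.45}, {"translation": [0, 0, 0.5], "dr": [0, 0, 0], "jaw": 0.45}, {"translation": [0, 0, 0.5], "dr": [0, 0, 0], "jaw": 0.45}, {"translation": [0, 0, 0.5], "dr": [0, 0, 0], "jaw": 0.45}, {"translation": [0, 0, 0.5], "dr": [0, 0, 0], "jaw": 0.45}, {"translation": [0, 0, 0.4], "dr": [0, 0, 0], "jaw": 0.45}, {"translation": [0, 0, 0.25], "dr": [0, 0, 0], "jaw": 0.45}, {"translation": [0, 0, 0.11], "dr": [0, 0, 0], "jaw": 0.45}, {"translation": [0, 0, 0], "dr": [0, 0, 0], "jaw": 0.45}, {"translation": [0, 0, 0], "dr": [0, 0, 0], "jaw": 0.45}]}}

```text
time_s: 15.0
position: [0.5584, 0.0354, 0.1223]
tcp_rot: [[-0.737, 0.676, -0.0], [0.676, 0.737, 0.001], [0.001, 0.0, -1.0]]
force: [0.2, 0.4, 0.8]
opening: 0.55
```

Run:
```python
from h import *
p,d=capture("scene");crop(p,250,130,350,230,6,"pics/scene11c.png")
plan(np.array([.558,.035,.1215]),down(137.5))
```

```text
t 15.05 pos [0.5585 0.0354 0.1226] F [-0.4  -0.22  1.23] M [-0.02  0.01 -0.01] open 0.551
turn deg [ 0.04 -0.03 -0.  ] units [ 0.006 -0.006 -0.001]
shift units in present tool frame [ 0.004 -0.025  0.043]  in goal frame [ 0.004 -0.025  0.043]
```

View pics/scene11c.png

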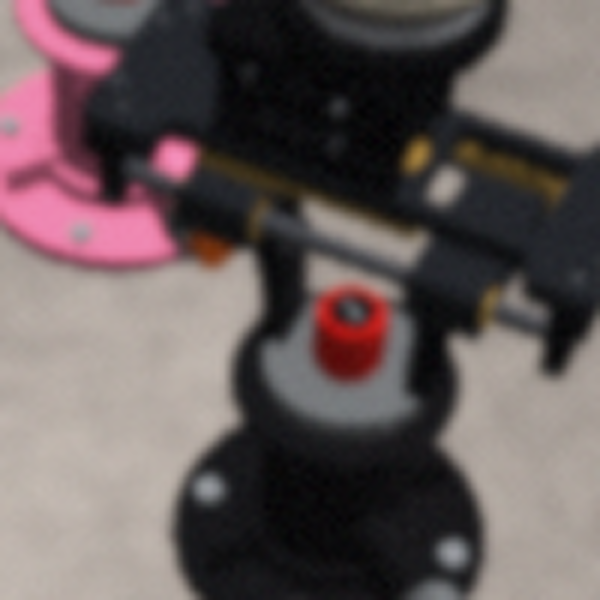

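The nozzle lies centred between the finger tips. Closing.

Emit:
{"fn": "arm_command", "kwargs": {"commands": [{"translation": [0, 0, 0.02], "dr": [0, 0, 0], "jaw": 0.55}, {"translation": [0, 0, 0], "dr": [0, 0, 0], "jaw": 0.65}, {"translation": [0, 0, 0], "dr": [0, 0, 0], "jaw": 0.75}, {"translation": [0, 0, 0], "dr": [0, 0, 0], "jaw": 1}, {"translation": [0, 0, 0], "dr": [0, 0, 0], "jaw": 1}, {"translation": [0, 0, 0], "dr": [0, 0, 0], "jaw": 1}, {"translation": [0, 0, 0], "dr": [0, 0, 0], "jaw": 1}]}}

```text
time_s: 15.63
position: [0.5568, 0.0342, 0.1218]
tcp_rot: [[-0.738, 0.675, -0.004], [0.675, 0.738, -0.001], [0.002, -0.003, -1.0]]
force: [-2.3, -4.0, 3.4]
opening: 0.291
```

Emit:
{"fn": "arm_command", "kwargs": {"commands": [{"translation": [0, 0, -0.1], "dr": [0, 0, 0], "jaw": 1}, {"translation": [0, 0, -0.1], "dr": [0, 0, 0], "jaw": 1}, {"translation": [0, 0, -0.2], "dr": [0, 0, 0], "jaw": 1}, {"translation": [0, 0, -0.2], "dr": [0, 0, 0], "jaw": 1}, {"translation": [0, 0, -0.2], "dr": [0, 0, 0], "jaw": 1}, {"translation": [0, 0, 0], "dr": [0, 0, 0], "jaw": 1}, {"translation": [0, 0, 0], "dr": [0, 0, 0], "jaw": 1}]}}

```text
time_s: 16.22
position: [0.5568, 0.0342, 0.1401]
tcp_rot: [[-0.738, 0.675, -0.004], [0.675, 0.738, -0.001], [0.003, -0.004, -1.0]]
force: [0.2, -5.9, -10.5]
opening: 0.291
```

Run:
```python
from h import *
p,d=capture("scene");crop(p,250,120,350,220,6,"pics/scene12c.png")
plan(np.array([.5584,.0354,.1225]),down(137.5))
```

```text
t 16.2667 pos [0.5568 0.0343 0.14  ] F [ 0.11 -5.29 -9.29] M [-0.99 -0.01  0.07] open 0.29
turn deg [-0.21 -0.15  0.05] units [-0.035 -0.025  0.008]
shift units in present tool frame [-0.019  0.08   0.701]  in goal frame [-0.017  0.077  0.701]
```

View pics/scene12c.png

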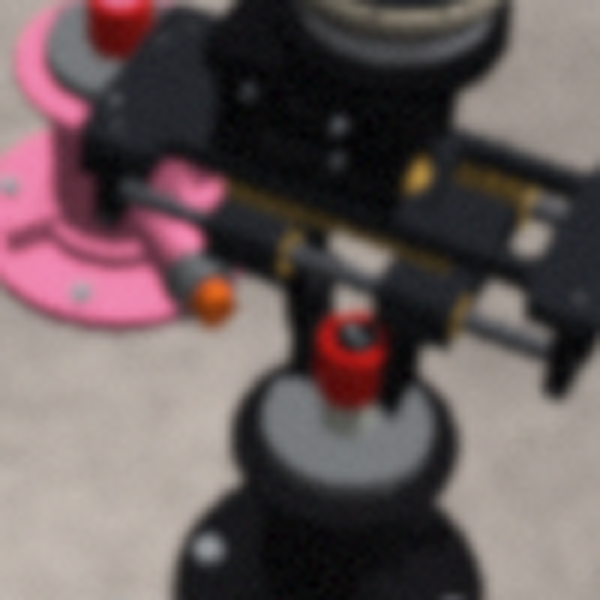

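The nozzle has risen about 18 mm and the white stem shows at (345,420). I'll relieve the small side load and go on.

Emit:
{"fn": "arm_command", "kwargs": {"commands": [{"translation": [0, -0.03, -0.2], "dr": [0, 0, 0], "jaw": 1}, {"translation": [0, -0.03, -0.2], "dr": [0, 0, 0], "jaw": 1}, {"translation": [0, -0.01, -0.2], "dr": [0, 0, 0], "jaw": 1}, {"translation": [0, 0, -0.2], "dr": [0, 0, 0], "jaw": 1}, {"translation": [0, 0, -0.2], "dr": [0, 0, 0], "jaw": 1}, {"translation": [0, 0, -0.2], "dr": [0, 0, 0], "jaw": 1}, {"translation": [0, 0, -0.2], "dr": [0, 0, 0], "jaw": 1}, {"translation": [0, 0, -0.2], "dr": [0, 0, 0], "jaw": 1}, {"translation": [0, 0, 0], "dr": [0, 0, 0], "jaw": 1}, {"translation": [0, 0, 0], "dr": [0, 0, 0], "jaw": 1}]}}

```text
time_s: 17.1
position: [0.5567, 0.0342, 0.1818]
tcp_rot: [[-0.737, 0.676, -0.001], [0.676, 0.737, 0.001], [0.001, -0.0, -1.0]]
force: [3.2, -2.9, -14.0]
opening: 0.293
```

Run:
```python
from h import *
p,d=capture("scene");crop(p,270,130,350,210,8,"pics/scene13c.png")
cv2.imwrite("pics/scene13.png",p[:,:,::-1]);np.save("scene13.npy",d)
plan(np.array([.5568,.0342,.184]),down(137.5))
```

```text
t 17.15 pos [0.5567 0.0342 0.1816] F [  2.86  -2.38 -14.1 ] M [-0.54 -0.43  0.09] open 0.289
turn deg [-0.01 -0.09  0.  ] units [-0.001 -0.016  0.   ]
shift units in present tool frame [-0.004  0.004 -0.096]  in goal frame [-0.004  0.004 -0.096]
```

View pics/scene13c.png

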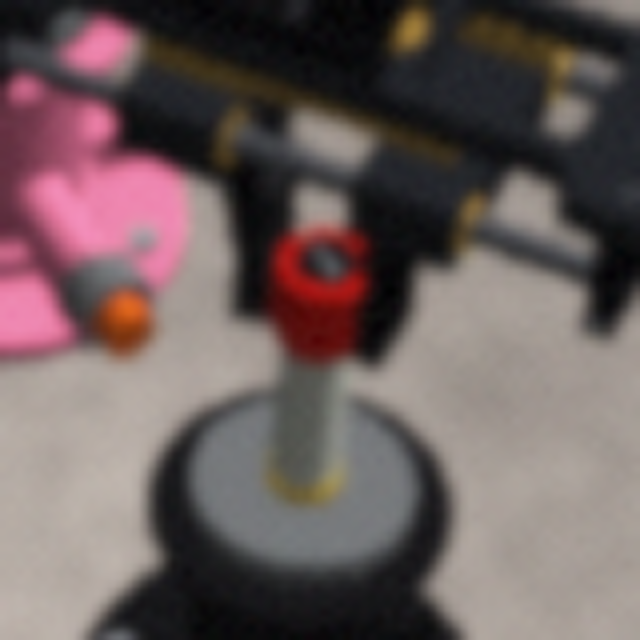

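Emit:
{"fn": "arm_command", "kwargs": {"commands": [{"translation": [0, 0, -0.05], "dr": [0, 0, 0], "jaw": 1}, {"translation": [0, 0, -0.05], "dr": [0, 0, 0], "jaw": 1}, {"translation": [0, 0, 0], "dr": [0, 0, 0], "jaw": 1}, {"translation": [0, 0, 0], "dr": [0, 0, 0], "jaw": 1}, {"translation": [0, 0, 0], "dr": [0, 0, 0], "jaw": 1}, {"translation": [0, 0, 0], "dr": [0, 0, 0], "jaw": 1}]}}

```text
time_s: 17.65
position: [0.5567, 0.0342, 0.184]
tcp_rot: [[-0.737, 0.676, -0.002], [0.676, 0.737, 0.001], [0.002, -0.0, -1.0]]
force: [2.2, -1.8, -15.1]
opening: 0.289
```

Run:
```python
from h import *
p,d=capture("scene");crop(p,285,165,335,215,12,"pics/scene14c.png")
cv2.imwrite("pics/scene14.png",p[:,:,::-1]);np.save("scene14.npy",d)
plan(np.array([.5568,.0342,.184]),down(137.5))
c=camera_model("scene");K=c["intrinsics"];Pi=np.linalg.inv(c["pose"])
f=np.array(c["pose"])[:2,3]-[.557,.0345];f/=np.linalg.norm(f)
def pr(X): Y=Pi[:3,:3]@X+Pi[:3,3];return Y[0]/Y[2]*K[0,0]+K[0,2],Y[1]/Y[2]*K[1,1]+K[1,2]
for h in(.11,.112,.115,.117): 
    u,v=pr(np.array([*(np.array([.557,.0345])+.0095*f),h]));print(h,"crop px",(u+.5-285)*12,(v+.5-165)*12)
for h in (.170,.172,.174):
    u,v=pr(np.array([*(np.array([.557,.0345])+.013*f),h]));print("nozzle lower edge",h,(u+.5-285)*12,(v+.5-165)*12)
for r in(.0315,): print("collar front",[ (a) for a in (np.array(pr(np.array([*(np.array([.557,.0345])+r*f),.11])))+.5-[285,165])*12])
```

```text
t 17.7 pos [0.5567 0.0342 0.184 ] F [  3.51  -2.93 -15.77] M [-0.51 -0.39  0.12] open 0.288
turn deg [-0.02 -0.11 -0.  ] units [-0.003 -0.018 -0.   ]
shift units in present tool frame [-0.003  0.003 -0.   ]  in goal frame [-0.003  0.003 -0.   ]
0.11 crop px 269.25892694054596 334.60586435782886
0.112 crop px 270.00464894975994 327.55560049350436
0.115 crop px 271.1272739599135 316.94199053634225
0.117 crop px 271.8783989493279 309.8406453902595
nozzle lower edge 0.17 291.04011883516887 128.6804011970719
nozzle lower edge 0.172 291.8540676150353 120.98510241388226
nozzle lower edge 0.174 292.67047920282903 113.2665195576468
collar front [np.float64(259.446181664533), np.float64(427.3782950685794)]
```

View pics/scene14c.png

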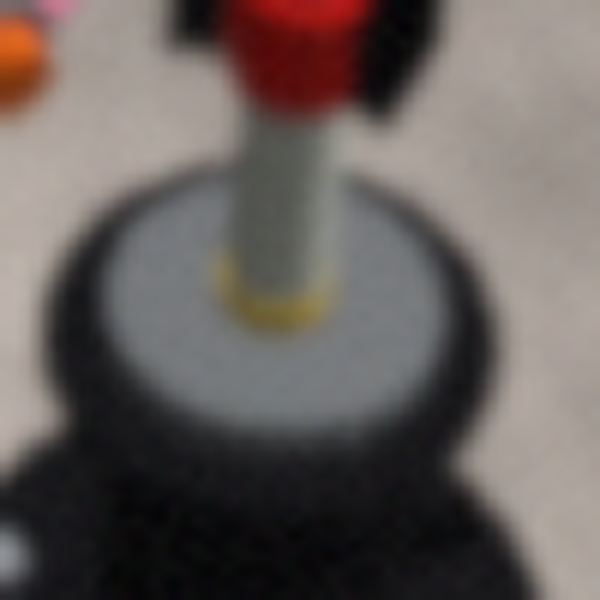

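View pics/scene14.png

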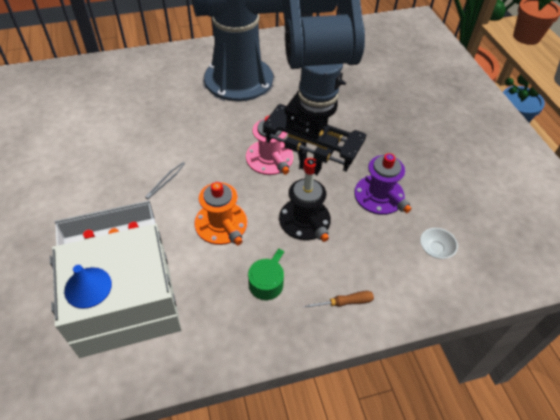

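The whole yellow ring shows, with its lower edge at about crop row 329 (327 expected for 2 mm clear). The cover stands on the bench at (266,278) in the full view, and the bystanders look unmoved. I'll hold for a second to check for creep.

Emit:
{"fn": "arm_command", "kwargs": {"commands": [{"translation": [0, 0, 0], "dr": [0, 0, 0], "jaw": 1}, {"translation": [0, 0, 0], "dr": [0, 0, 0], "jaw": 1}, {"translation": [0, 0, 0], "dr": [0, 0, 0], "jaw": 1}, {"translation": [0, 0, 0], "dr": [0, 0, 0], "jaw": 1}, {"translation": [0, 0, 0], "dr": [0, 0, 0], "jaw": 1}, {"translation": [0, 0, 0], "dr": [0, 0, 0], "jaw": 1}, {"translation": [0, 0, 0], "dr": [0, 0, 0], "jaw": 1}, {"translation": [0, 0, 0], "dr": [0, 0, 0], "jaw": 1}, {"translation": [0, 0, 0], "dr": [0, 0, 0], "jaw": 1}, {"translation": [0, 0, 0], "dr": [0, 0, 0], "jaw": 1}, {"translation": [0, 0, 0], "dr": [0, 0, 0], "jaw": 1}, {"translation": [0, 0, 0], "dr": [0, 0, 0], "jaw": 1}]}}

```text
time_s: 18.7
position: [0.5567, 0.0342, 0.184]
tcp_rot: [[-0.737, 0.676, -0.002], [0.676, 0.737, 0.001], [0.002, -0.0, -1.0]]
force: [2.2, -3.0, -15.4]
opening: 0.293
```

Run:
```python
from h import *
p,d=capture("scene");crop(p,285,165,335,215,12,"pics/scene15c.png")
plan(np.array([.5568,.0342,.184]),down(137.5))
q=cv2.imread("pics/scene14.png")[:,:,::-1].astype(int);a=p.astype(int)
y=lambda m:(np.minimum(m[:,:,0],m[:,:,1])-m[:,:,2]>30)[180:200,300:320]
for m in(q,a): v=np.argwhere(y(m));print(len(v),v.mean(0)+[180,300],v[:,0].max()+180)
df=np.abs(cv2.GaussianBlur(np.abs(a-cv2.imread("pics/scene0.png")[:,:,::-1].astype(int)).max(2).astype(np.float32),(5,5),0))>30
n,l,st,ce=cv2.connectedComponentsWithStats(df.astype(np.uint8));print([s[:5].tolist() for s in st[1:] if s[4]>15])
```

```text
t 18.75 pos [0.5567 0.0342 0.184 ] F [  2.63  -1.94 -16.31] M [-0.51 -0.28  0.03] open 0.292
turn deg [-0.01 -0.11 -0.  ] units [-0.002 -0.018 -0.001]
shift units in present tool frame [-0.002  0.004  0.001]  in goal frame [-0.002  0.004  0.001]
15 [190.26666667 308.13333333] 191
15 [190.06666667 307.6       ] 191
[[254, 0, 113, 203, 12564], [449, 0, 10, 25, 170], [457, 0, 9, 4, 27], [487, 0, 32, 27, 268], [192, 2, 47, 30, 413], [247, 248, 38, 54, 1469]]
```

View pics/scene15c.png

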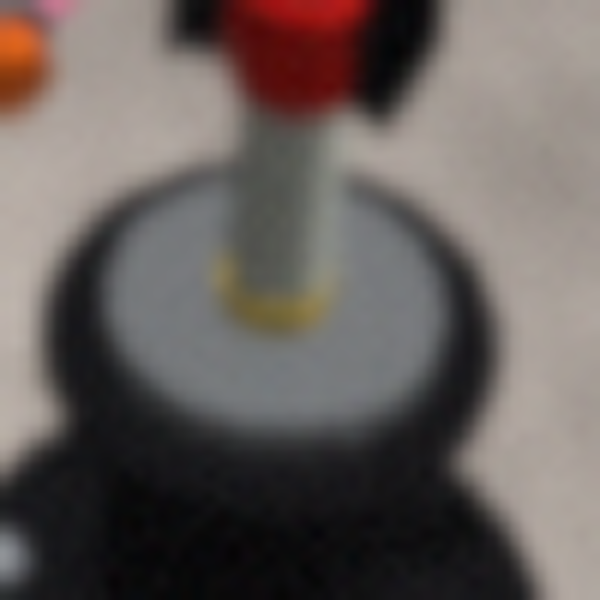

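Run:
```python
from h import *
c=camera_model("scene");K=c["intrinsics"];Pi=np.linalg.inv(c["pose"]);C=c["pose"][:3,3]
A=np.array([.5575,.035]);f=C[:2]-A;f/=np.linalg.norm(f)
def pr(r,h): Y=Pi[:3,:3]@np.array([*(A+r*f),h])+Pi[:3,3];return Y[0]/Y[2]*K[0,0]+K[0,2],Y[1]/Y[2]*K[1,1]+K[1,2]
for nm,zs in(("scene10",(.110,)),("scene13",(.168,.170,.172)),("scene14",(.170,.172,.174))):
    m=cv2.imread(f"pics/{nm}.png")[:,:,::-1].astype(int)
    print(nm,[tuple(np.round(pr(.013,z),2)) for z in zs])
    u=int(round(pr(.013,zs[0])[0])); red=(m[:,u-1:u+2,0]-m[:,u-1:u+2,1]).mean(1)
    v=int(pr(.013,zs[0])[1]); print(v-6,red[v-6:v+5].round())
for nm in("scene13","scene14"):
    m=cv2.imread(f"pics/{nm}.png")[:,:,::-1].astype(int)
    print(nm,184,(np.minimum(m[184:198,306:309,0],m[184:198,306:309,1])-m[184:198,306:309,2]).mean(1).round(), m[184:198,306:309].mean((1,2)).round())
print("stem front at z .11..",[np.round(pr(.0095,z)[1],2) for z in(.11,.112,.115,.117)])
```

```text
scene10 [(np.float64(307.09), np.float64(193.73))]
187 [90. 80. 77. 76. 75. 61. 34. 10. -1. -3. -4.]
scene13 [(np.float64(308.98), np.float64(175.99)), (np.float64(309.05), np.float64(175.35)), (np.float64(309.12), np.float64(174.71))]
169 [82. 80. 75. 77. 73. 56. 31.  7. -1. -1. -1.]
scene14 [(np.float64(309.05), np.float64(175.35)), (np.float64(309.12), np.float64(174.71)), (np.float64(309.19), np.float64(174.07))]
169 [76. 75. 74. 74. 62. 38. 14.  1. -2. -2. -2.]
scene13 184 [ 3.  4.  4.  5.  4.  8. 19. 36. 31. 10. -2. -5. -7. -7.] [ 83.  85.  85.  84.  86.  87.  88.  87.  91. 109. 119. 121. 122. 122.]
scene14 184 [ 3.  4.  3.  5.  6. 19. 39. 42. 22.  6. -3. -5. -6. -7.] [ 85.  84.  85.  86.  86.  90.  92.  86.  94. 111. 119. 122. 122. 122.]
stem front at z .11.. [np.float64(192.51), np.float64(191.92), np.float64(191.04), np.float64(190.45)]
```

The image gives a riser of about 0.0614 m and the TCP travel 0.0622 m, so the margin above the mark is thin. I'll add 1 mm.

Emit:
{"fn": "arm_command", "kwargs": {"commands": [{"translation": [0, 0, -0.04], "dr": [0, 0, 0], "jaw": 1}, {"translation": [0, 0, 0], "dr": [0, 0, 0], "jaw": 1}, {"translation": [0, 0, 0], "dr": [0, 0, 0], "jaw": 1}, {"translation": [0, 0, 0], "dr": [0, 0, 0], "jaw": 1}, {"translation": [0, 0, 0], "dr": [0, 0, 0], "jaw": 1}, {"translation": [0, 0, 0], "dr": [0, 0, 0], "jaw": 1}]}}

```text
time_s: 19.25
position: [0.5567, 0.0342, 0.1852]
tcp_rot: [[-0.737, 0.676, -0.001], [0.676, 0.737, 0.001], [0.002, -0.0, -1.0]]
force: [1.4, -2.5, -14.4]
opening: 0.287
```

Run:
```python
from h import *
p,d=capture("scene");m=p.astype(int)
print((m[169:180,308:311,0]-m[169:180,308:311,1]).mean(1).round())
print((np.minimum(m[184:198,306:309,0],m[184:198,306:309,1])-m[184:198,306:309,2]).mean(1).round())
s=read_state();print(s["time_s"],s["position"],s["force"],s["opening"])
print(hand_in())
```

```text
[79. 76. 76. 71. 52. 24.  5. -1. -2. -2. -2.]
[ 3.  4.  4.  5.  8. 19. 36. 34. 14. -0. -5. -6. -6. -6.]
19.3 [0.55672481 0.03417211 0.1851381 ] [  0.89192882  -2.31863438 -14.19999546] 0.29297620137310404
the job is handed in; nothing more can be done
None
```

The job is done and handed in at 19.3 s, with the nozzle held up just past the mark.

- **Cover:** I pinched it by the tab and tipped it about 30° onto its far rim. I then lifted it clear and stood it open side down on bare bench at about (0.705, -0.098). Before release its top was 49 mm up with about 0.5° of tilt, and the contact force was about 8 N. A later picture shows it standing.
- **Nozzle:** I gripped it and pulled it straight up. In the last pictures the yellow ring shows above the collar.
- **How far up:** the hand's travel gives about 63 mm. The picture measurement read about 0.8 mm less than the travel when I compared them before the final 1 mm lift. Both put the ring clear of the 60 mm mark.
- **Hold:** a one-second hold just before that last lift showed no slip. The downward pull was about 14 N at the end, as expected for the spring.
- **Surroundings:** comparing the scene camera's first picture with one taken just before the last lift, I saw no change at the awl, tweezers, dish or drawers. None of the checks failed. A side load of 2 to 6 N on the nozzle remained during the pull.

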